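# Show the timer's pins to the inspection camera

### The job

The plug-in timer on the half-built control panel (the one relay with a round dial on top) may have bent pins: swing its retaining clip well clear while it is still plugged in, pull the timer out of its socket, and hold it in the air over the bench inspection camera with its pins facing squarely into the lens, centred on it, pin tips 80 mm from the lens. Finish still holding it there, steady, in the gripper; nothing is put down or let go. Leave the two plain relays plugged in with their clips shut, do not push the camera out of its aim, and leave the screwdriver, emergency-stop button and tape roll where they lie.

Things in the scene. Friction and masses are not known exactly. Their poses are not given: they have to be found in the camera images.
- timer: Plug-in timer: light grey box 36 x 36 mm, 55 high, round black dial (23 mm across, 5 high) on top; the only one of three boxes in the row with a dial; 110 g. Origin: centre of its underside, 67 mm up when plugged in. z up, y along the row, -x to its clip. Lifts straight out. Grip its +y and -y faces: beside them only terminals level with its underside; next box 56 mm off.
- timer_pins (a point): Centre of the timer's ring of eleven steel pins at their tips, 12 mm below the timer's origin on its z axis; same axes. A central black spigot (10 mm across) reaches 2 mm farther. Pins and spigot stand in the socket with play.
- clip_a (a joint): Swing of the timer's black retaining clip, rad: 0 shut (hook 1.5 mm above and 5 mm over the timer's top edge on its -x side), growing as it swings away to -x, stop 0.6; 0.3 is well clear. Pivot: 16 mm from the timer's centre to -x, 8 mm below its underside, axis along y. Light friction (under 1 N at the tab); stays where left.
- clip_a_tab (a point): Middle of the top edge of that clip's thumb tab: upright, 18 mm wide along y, 3 mm thick along x, standing up to 23 mm above the timer's body top (the dial, 5 mm high, stays 8 mm off). Shut: 21.5 mm from the timer's centre to -x, 78 mm above its underside. Push it with shut fingers from the timer's side to -x, about 25 mm or more.
- socket_a: The timer's black eleven-pin socket on the rail, fixed: 38 mm wide along the row (y), 80 mm along x, 30 mm high in the middle; origin at the centre of its underside, axes as the timer's.
- relay_b: Plain plug-in relay in the same row, same light grey box 36 x 36 x 55 mm with a flat top, held by its own clip; leave it. Origin at the centre of its underside.
- relay_c: The other plain relay, likewise.
- clip_b (a joint): Clip of relay_b, rad, 0 shut; leave it.
- clip_c (a joint): Clip of relay_c, rad, 0 shut; leave it.
- cam_lens (a point): Centre of the front glass of the inspection camera: round, 42 mm across, 75 mm long, in a yoke on a grey foot 100 x 90 mm. z is the viewing axis out of the lens: up, leaning 0.3 to 0.6 rad from vertical to the robot's side; y is level, along the tilt axis. Glass about 100 mm above the bench. The head tilts stiffly: do not push it.
- screwdriver: Blue-handled screwdriver 190 mm long lying on the bench beyond the panel; leave it. Origin under its middle.
- estop: Yellow emergency-stop button with red mushroom head, 60 mm across, 61 mm high, standing on the bench; leave it. Origin at the centre of its underside.
- tape: Black roll of tape, 90 mm across, 19 mm high, lying on the bench; leave it. Origin at the centre of its underside.
Things that resemble listed ones, but are neither listed nor needed, are in the scene too. Leave any blue look-alike of the part that bears cam_lens alone.

How it is judged:
By the outcome, as a careful person would: the job done as asked, in the order asked, and still so for the second after the job is handed in, while the arm keeps its last pose, push and grip.
It also fails if it takes over 42 s, if anything falls off the work surface, if the arm or the gripper's body presses on something with over 40 N, if the wrist force passes 120 N, or if a joint passes its speed limit or range.

### The arm

A 7-joint arm with a two-finger parallel gripper is mounted at the origin on the work surface. World frame = base frame: x ahead of the robot, y to its left, z up, the work surface at z = 0. Lengths are in m, angles in rad, forces in N, time in s.
With the tool pointing down it reaches from about 0.35 to 0.9 m from the base axis. Payload 8.1 kg.
Tool frame: the origin (TCP) lies at the very end of the fingers, on their centre line; the grasp point (between the pads) lies grip_point_offset behind it (grip_point_offset is the distance from the TCP to the grasp point, in m); z points along the fingers, y is the direction in which the jaws open and shut (so a half turn about z gives the same grasp; the last joint's range is limited). The gripper opens to 92 mm and grips with 3 to 60 N. Pads are 19 mm wide; open, the fingers measure 130 mm over their backs; the gripper's body (75 mm by 190 mm) begins 47 mm behind the grasp point.
Start: joints at [-1.252, 0.434, 0.025, 1.573, -0.012, 1.134, -0.075], TCP at [0.256, 0.57, 0.227] pointing down, gripper open.
Joint ranges: [-2.62, 2.62], [-0.44, 2.09], [-1.27, 1.32], [0.08, 2.57], [-1.32, 4.46], [0.12, 2], [-2.74, 2.74]. Speed limits (rad/s): [2.22, 2.22, 3.01, 3.01, 3.14, 3.14, 3.14].

### API

Orientations are given as a rotation vector (axis times angle).
In Python, from cell import * gives the robot as it stands.
- The arm moves only by the tool drive_tool, never from a script. Its argument "increments" is a list of rows, each an object of numbers: "grip": the gripper's target within -1 to 1 (shut at 1, half-way at 0, fully open at -1); "tx", "ty", "tz": the shift along the world's x, y, z normalised to -1 to 1, where 1 is 400 mm; "turn": the turn about the world's z normalised to -1 to 1, where 1 is 60 degrees. In form: [{"grip": .., "tx": .., "ty": .., "tz": .., "turn": ..}, ...]. A call has 1 to 20 rows; each row is the pose to reach, as a shift and turn from the pose measured when the call began; what a row does not reach only later rows make up. A row lasts 1/10 s, in which the tool goes at most 50 mm and 8.59 degrees, less where a joint would pass 70% of its speed; a pose out of reach is approached as far as the arm can. A call with a number of a shift or a turn outside -1 to 1 is refused whole. A call with a gripper value outside its range is refused whole. The fingers move at their own pace and stop on an object; "newtons" is the grip in N (left out, the last holds). Time passes only in rows, so rows that repeat a pose let the fingers close. It gives the time, the measured TCP pose, the force and the opening at its end, in the units of the state.
- observe(): the state, without advancing time (a new reading comes with each control period).
- get_image(name): name is "scene" or "top" or "wrist"; returns the picture (384x512x3 uint8, red, green, blue); there is no depth.
- camera_info(name): a dict with "fx", "fy", "cx", "cy" (pixels), "distortion" ([k1, k2, p1, p2, k3] as OpenCV has them; the pictures are not rectified), "eye" and "rotation" of the camera in the world; the wrist camera has in their place "hand_eye" (4x4, takes a point from camera to tool coordinates, whose origin is the TCP and whose axes are the flange's). Camera axes: x right, y down, z forward; pixel columns grow to the right and rows downward; lengths in m; the calibration is good to about 2 mm. A picture is of the moment at which its call begins: read the wrist's pose just before it. camera_info takes no time and is no camera call.
- sign_off(): hands the job in, once; it reports no verdict.
The state is a dict: "clock": time; "joints": joint angles; "dq": joint speeds; "joint_efforts": joint torques, N m; "position": TCP position; "ee_rot": TCP orientation; "force": force on the tool from outside, world axes, zero at the start; "ft_torque": the same for the moment, N m; "width": opening from 0.0 (shut) to 1.0 (fully open).
Only numpy, scipy, OpenCV 4.12 (cv2) and the standard library are available. Lean on these libraries where they do the work, as an engineer would, in place of code of your own. Each camera call takes 0.05 s, during which the arm holds its last target. There are 200 camera calls.

## Working session

There is one attempt and no reset: what is moved stays moved. The work goes in short steps, Python scripts to look and compute and a tool call to move; the robot and the scene stay as the last step left them, time stands still between calls to the robot, and variables do not carry over. Pictures are saved under pics/ and viewed, about 8 in all and at most 12, crops included, and the job is handed in when it is done.

Besides the shell and the picture viewer there is one more tool, called after "Emit:" by a JSON object that holds its "method" and its "body". drive_tool: Moves the arm, as the interface text tells. Its arguments: {"type":"object","properties":{"increments":{"type":"array","items":{"type":"object","properties":{"grip":{"type":"number"},"tx":{"type":"number"},"ty":{"type":"number"},"tz":{"type":"number"},"turn":{"type":"number"}}}},"newtons":{"type":"number"}},"required":["increments"]}

```bash
ls; mkdir -p pics; cat > h.py <<'E'
from cell import *
import numpy as np, cv2
from scipy.spatial.transform import Rotation as R
def snap(n,f):
    im=get_image(n); cv2.imwrite('pics/'+f,im[:,:,::-1]); return im
def KD(n):
    c=camera_info(n); return np.array([[c['fx'],0,c['cx']],[0,c['fy'],c['cy']],[0,0,1.]]),np.array(c['distortion'],float),c
def pose(n,s=None):
    K,D,c=KD(n)
    if 'eye' in c: return np.array(c['eye']),np.array(c['rotation'])
    s=s or observe(); T=np.array(c['hand_eye']); Rt=R.from_rotvec(s['ee_rot']).as_matrix()
    return Rt@T[:3,3]+np.array(s['position']),Rt@T[:3,:3]
def ray(n,uv,s=None):
    K,D,_=KD(n); e,Rc=pose(n,s)
    p=cv2.undistortPoints(np.array(uv,float).reshape(-1,1,2),K,D).reshape(-1,2)
    d=np.c_[p,np.ones(len(p))]@Rc.T
    return e,d/np.linalg.norm(d,axis=1)[:,None]
def onz(n,uv,z,s=None):
    e,d=ray(n,uv,s); return e+d*((z-e[2])/d[:,2])[:,None]
def proj(n,P,s=None):
    K,D,_=KD(n); e,Rc=pose(n,s)
    return cv2.projectPoints((np.array(P,float).reshape(-1,3)-e)@Rc,np.zeros(3),np.zeros(3),K,D)[0].reshape(-1,2)
def tri(views):
    A=np.zeros((3,3));b=np.zeros(3)
    for e,d in views:
        M=np.eye(3)-np.outer(d,d);A+=M;b+=M@e
    return np.linalg.solve(A,b)
E
python3 - <<'E'
from h import *
s=observe(); print(s)
try: print('gpo',grip_point_offset)
except Exception as e: print(e)
import cell; print([x for x in dir(cell) if x[0]!='_'])
for n in('scene','top','wrist'):
    c=camera_info(n); print(n,c)
    snap(n,n+'0.png')
a=cv2.imread('pics/scene0.png');b=cv2.imread('pics/top0.png')
E
```

```text
pics
{'clock': 0.0, 'joints': array([-1.25157772,  0.43519815,  0.02496489,  1.57408614, -0.01161455,
        1.13397353, -0.07508899]), 'dq': array([-0.00059487, -0.0016698 , -0.00022302,  0.00049989,  0.0012584 ,
        0.00182671,  0.00027462]), 'joint_efforts': array([ 7.73341289e-04, -6.67853951e+01,  9.85158384e-01, -3.14451993e+01,
       -6.06325851e-02,  4.28126310e-02,  1.28104075e-04]), 'position': array([0.25572662, 0.56974338, 0.22596452]), 'ee_rot': array([-6.57736353e-01, -3.07176426e+00,  2.36720637e-03]), 'force': array([ 0.1216156 ,  0.30496772, -0.59573198]), 'ft_torque': array([-0.04073862,  0.02455608,  0.01524428]), 'width': 1.00289732823288}
gpo 0.0188
['PlanningError', 'camera_info', 'get_image', 'grip_point_offset', 'observe', 'sign_off']
scene {'fx': 352.1938236579958, 'fy': 352.1938236579958, 'cx': 254.9948005326615, 'cy': 190.20314805097638, 'distortion': array([-0.02088191,  0.        ,  0.        ,  0.        ,  0.        ]), 'eye': array([0.92200448, 0.40881181, 0.94304714]), 'rotation': array([-1.06706574, -2.61995258,  0.79738905])}
top {'fx': 379.5306412618144, 'fy': 379.5306412618144, 'cx': 252.4481915754982, 'cy': 194.2374247547258, 'distortion': array([0.03919195, 0.        , 0.        , 0.        , 0.        ]), 'eye': array([0.44024959, 0.00300585, 1.43616703]), 'rotation': array([-2.16821079,  2.15784522, -0.11074294])}
wrist {'fx': 274.260048229146, 'fy': 274.260048229146, 'cx': 255.2943286909147, 'cy': 185.68814790482702, 'distortion': array([0.01404322, 0.        , 0.        , 0.        , 0.        ]), 'hand_eye': array([[ 1.94148322e-04, -9.60654428e-01, -2.77746346e-01,
         7.36294062e-02],
       [ 9.99999408e-01,  4.84004070e-04, -9.75035133e-04,
         2.60524266e-04],
       [ 1.07110218e-03, -2.77745993e-01,  9.60653952e-01,
        -1.58318908e-01],
       [ 0.00000000e+00,  0.00000000e+00,  0.00000000e+00,
         1.00000000e+00]])}
```

```bash
sed -i "s/return np.array(c\['eye'\]),np.array(c\['rotation'\])/return np.array(c['eye']),R.from_rotvec(c['rotation']).as_matrix()/" h.py
python3 - <<'E'
import cv2
for n in('scene','top'):
    a=cv2.imread(f'pics/{n}0.png'); cv2.imwrite(f'pics/{n}0b.png',cv2.resize(a,(800,600),interpolation=cv2.INTER_CUBIC))
E
```

```text
(no output)
```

View pics/scene0b.png

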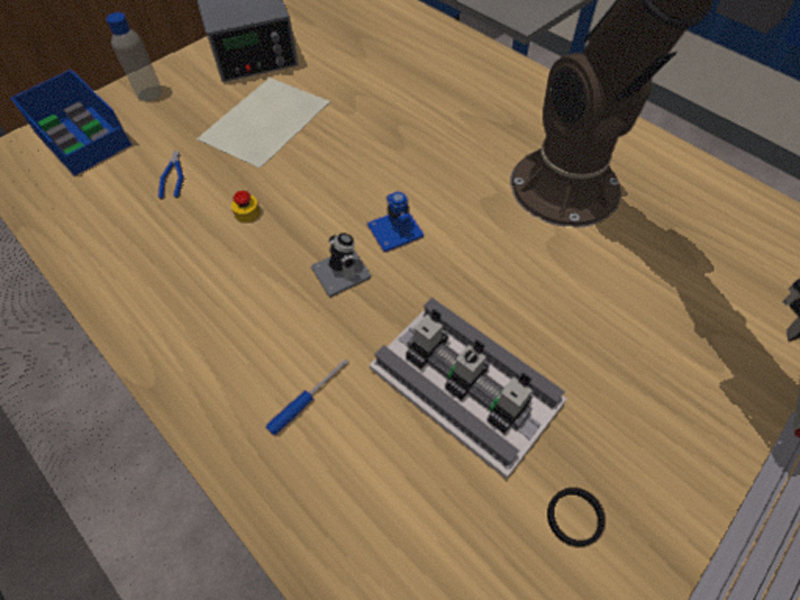

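View pics/top0b.png

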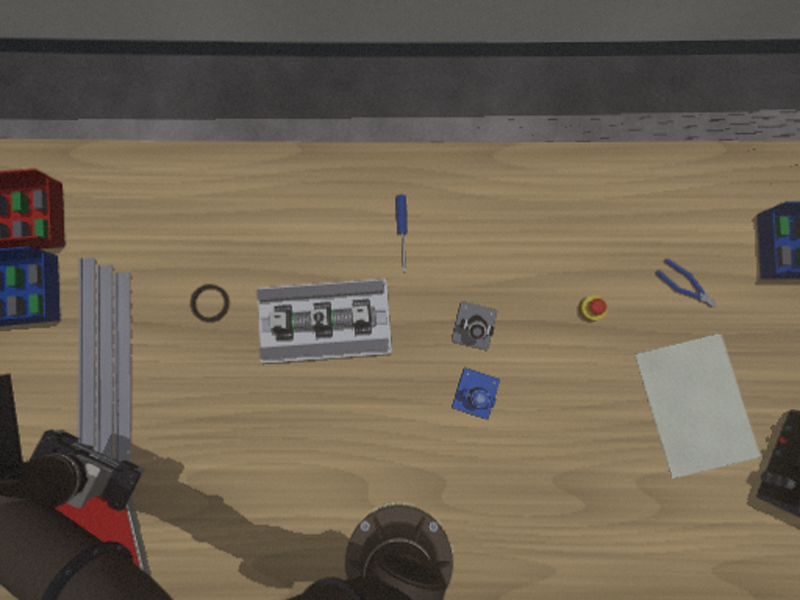

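```bash
python3 - <<'E'
from h import *
k=.64
f=lambda p:[p[0]*k,p[1]*k]
print('boxes',onz('top',[f((283,318)),f((320,317)),f((362,316))],.122).round(3))
print('panel corners',onz('top',[f((257,288)),f((386,279)),f((391,352)),f((262,362))],.01).round(3))
print('lens',onz('top',[f((477,330))],.1).round(3),'foot',onz('top',[f((462,301)),f((497,307)),f((488,350)),f((452,342))],.01).round(3))
print('scene timer',onz('scene',[f((472,360))],.122).round(3))
s=observe();print(R.from_rotvec(s['ee_rot']).as_matrix().round(3))
e,Rc=pose('wrist');print(e,Rc.round(2))
E
```

```text
boxes [[0.549 0.259 0.122]
 [0.552 0.176 0.122]
 [0.555 0.083 0.122]]
panel corners [[0.631 0.345 0.01 ]
 [0.655 0.033 0.01 ]
 [0.478 0.019 0.01 ]
 [0.453 0.328 0.01 ]]
lens [[ 0.526 -0.175  0.1  ]] foot [[ 0.602 -0.152  0.01 ]
 [ 0.588 -0.236  0.01 ]
 [ 0.484 -0.213  0.01 ]
 [ 0.503 -0.127  0.01 ]]
scene timer [[0.554 0.185 0.122]]
[[-0.912  0.409 -0.   ]
 [ 0.409  0.912 -0.001]
 [-0.    -0.001 -1.   ]]
[0.18875229 0.60041065 0.38445394] [[ 0.41  0.88  0.25]
 [ 0.91 -0.39 -0.12]
 [-0.    0.28 -0.96]]
```

Emit:
{"method": "drive_tool", "body": {"increments": [{"tx": 0.61,"ty": -0.975,"tz": 0.185,"turn": 0.477,"grip": 1},{"tx": 0.61,"ty": -0.975,"tz": 0.185,"turn": 0.477,"grip": 1},{"tx": 0.61,"ty": -0.975,"tz": 0.185,"turn": 0.477,"grip": 1},{"tx": 0.61,"ty": -0.975,"tz": 0.185,"turn": 0.477,"grip": 1},{"tx": 0.61,"ty": -0.975,"tz": 0.185,"turn": 0.477,"grip": 1},{"tx": 0.61,"ty": -0.975,"tz": 0.185,"turn": 0.477,"grip": 1},{"tx": 0.61,"ty": -0.975,"tz": 0.185,"turn": 0.477,"grip": 1},{"tx": 0.61,"ty": -0.975,"tz": 0.185,"turn": 0.477,"grip": 1},{"tx": 0.61,"ty": -0.975,"tz": 0.185,"turn": 0.477,"grip": 1},{"tx": 0.61,"ty": -0.975,"tz": 0.185,"turn": 0.477,"grip": 1},{"tx": 0.61,"ty": -0.975,"tz": 0.185,"turn": 0.477,"grip": 1},{"tx": 0.61,"ty": -0.975,"tz": 0.185,"turn": 0.477,"grip": 1},{"tx": 0.61,"ty": -0.975,"tz": 0.185,"turn": 0.477,"grip": 1}]}}

```text
clock: 1.45
position: [0.4988, 0.1814, 0.2997]
ee_rot: [0.126, -3.138, 0.001]
force: [0.5, 0.1, -0.1]
width: 0.006
```

```bash
python3 - <<'E'
from h import *
s=observe(); im=snap('wrist','w1.png'); import pickle; pickle.dump(s,open('s1.pkl','wb'))
print(s['clock'],s['position'],s['ee_rot'],s['joints'].round(3),s['width'],s['force'])
print(proj('wrist',[[.553,.18,.122],[.526,-.175,.1]],s))
cv2.imwrite('pics/w1b.png',cv2.resize(im[:,:,::-1],(800,600),interpolation=cv2.INTER_CUBIC))
E
```

```text
1.45 [0.49881308 0.18139411 0.29974977] [ 1.25707266e-01 -3.13827022e+00  1.29885341e-03] [-0.546  0.224  0.119  1.696 -0.028  1.223  1.231] 0.005829588501246016 [ 0.48929241  0.11972658 -0.13783618]
[[251.60367099 208.32930879]
 [-16.05808356 162.83284007]]
```

View pics/w1b.png

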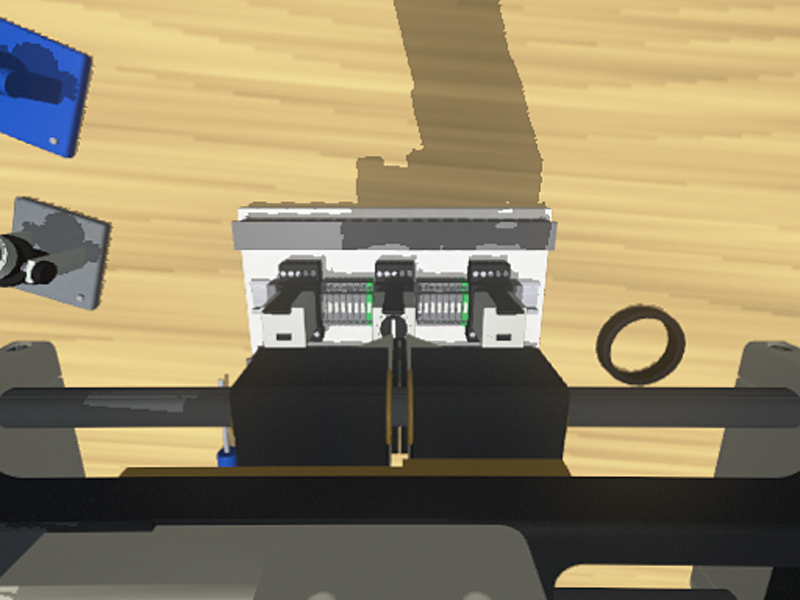

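Emit:
{"method": "drive_tool", "body": {"increments": [{"tx": 0.153,"ty": -0.33,"tz": 0.075},{"tx": 0.153,"ty": -0.33,"tz": 0.075},{"tx": 0.153,"ty": -0.33,"tz": 0.075},{"tx": 0.153,"ty": -0.33,"tz": 0.075},{"tx": 0.153,"ty": -0.33,"tz": 0.075},{"tx": 0.153,"ty": -0.33,"tz": 0.075}]}}

```text
invalid input
```

```bash
python3 - <<'E'
from h import *
s=observe(); im=snap('wrist','w2.png'); import pickle; pickle.dump(s,open('s2.pkl','wb'))
print(s['clock'],s['position'],s['ee_rot'])
p=proj('wrist',[[.553,.18,.122],[.526,-.175,.1]],s).astype(int);print(p)
o=[]
for u,v in p:
    a=im[max(0,v-50):max(0,v-50)+100,max(0,u-65):max(0,u-65)+130,::-1]; print(max(0,u-65),max(0,v-50),a.shape); o.append(cv2.resize(a,(520,400),interpolation=cv2.INTER_CUBIC)[:,:400])
cv2.imwrite('pics/w2b.png',np.hstack(o))
E
```

```text
1.5 [0.49881343 0.18143407 0.29975533] [ 1.26038994e-01 -3.13828293e+00  1.43214815e-03]
[[251 208]
 [-16 162]]
186 158 (100, 130, 3)
0 112 (100, 130, 3)
```

View pics/w2b.png

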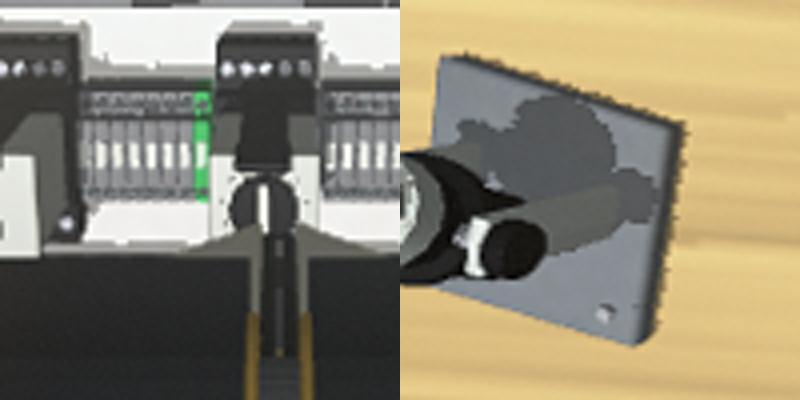

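Emit:
{"method": "drive_tool", "body": {"increments": [{"tx": 0.153,"ty": -0.33,"tz": 0.075,"turn": 0,"grip": 1},{"tx": 0.153,"ty": -0.33,"tz": 0.075,"turn": 0,"grip": 1},{"tx": 0.153,"ty": -0.33,"tz": 0.075,"turn": 0,"grip": 1},{"tx": 0.153,"ty": -0.33,"tz": 0.075,"turn": 0,"grip": 1},{"tx": 0.153,"ty": -0.33,"tz": 0.075,"turn": 0,"grip": 1},{"tx": 0.153,"ty": -0.33,"tz": 0.075,"turn": 0,"grip": 1}]}}

```text
clock: 2.15
position: [0.5595, 0.0513, 0.3294]
ee_rot: [0.13, -3.137, 0.0]
force: [-0.2, -0.2, -0.3]
width: 0.005
```

```bash
python3 - <<'E'
from h import *
s=observe(); im=snap('wrist','w2.png'); import pickle; pickle.dump(s,open('s2.pkl','wb'))
print(s['clock'],s['position'],s['ee_rot'])
p=proj('wrist',[[.553,.18,.122],[.526,-.175,.1]],s).astype(int);print(p)
o=[]
for u,v in p:
    u0,v0=max(0,u-50),max(0,v-60); a=im[v0:v0+120,u0:u0+80,::-1]; print(u0,v0,a.shape); o.append(cv2.resize(a,(400,600),interpolation=cv2.INTER_CUBIC))
cv2.imwrite('pics/w2b.png',np.hstack(o))
E
```

```text
2.15 [0.55948457 0.05134518 0.32936509] [ 1.30155002e-01 -3.13732112e+00  3.19112417e-04]
[[350 166]
 [ 93 122]]
300 106 (120, 80, 3)
43 62 (120, 80, 3)
```

View pics/w2b.png

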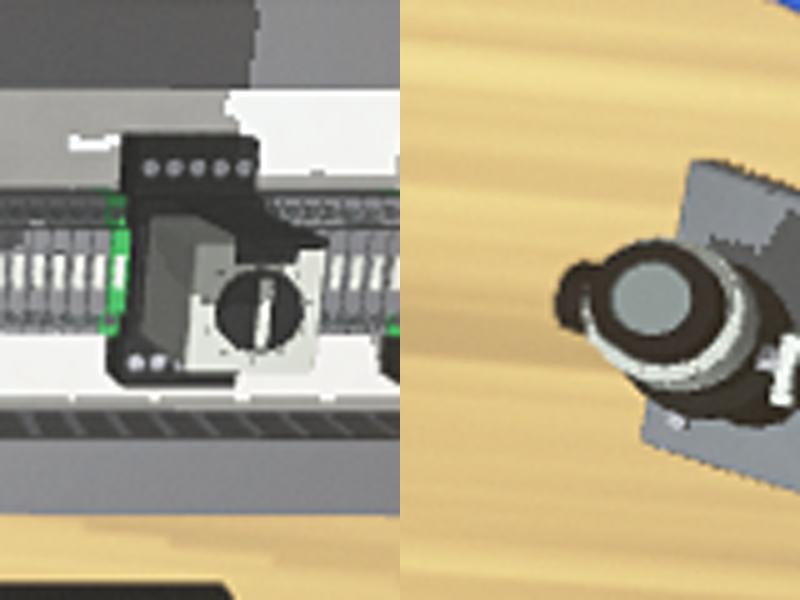

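Emit:
{"method": "drive_tool", "body": {"increments": [{"tx": 0,"ty": -1,"tz": -0.25,"turn": 0,"grip": 1},{"tx": 0,"ty": -1,"tz": -0.25,"turn": 0,"grip": 1},{"tx": 0,"ty": -1,"tz": -0.25,"turn": 0,"grip": 1},{"tx": 0,"ty": -1,"tz": -0.25,"turn": 0,"grip": 1},{"tx": 0,"ty": -1,"tz": -0.25,"turn": 0,"grip": 1},{"tx": 0,"ty": -1,"tz": -0.25,"turn": 0,"grip": 1},{"tx": 0,"ty": -1,"tz": -0.25,"turn": 0,"grip": 1},{"tx": 0,"ty": -1,"tz": -0.25,"turn": 0,"grip": 1},{"tx": 0,"ty": -1,"tz": -0.25,"turn": 0,"grip": 1},{"tx": 0,"ty": -1,"tz": -0.25,"turn": 0,"grip": 1},{"tx": 0,"ty": -1,"tz": -0.25,"turn": 0,"grip": 1}]}}

```text
clock: 3.3
position: [0.5605, -0.3458, 0.2293]
ee_rot: [0.135, -3.137, -0.002]
force: [-0.1, 0.4, 1.4]
width: 0.007
```

```bash
python3 - <<'E'
from h import *
s=observe(); im=snap('wrist','w3.png'); import pickle; pickle.dump(s,open('s3.pkl','wb'))
print(s['clock'],s['position'],s['ee_rot'],s['joints'].round(3))
u,v=proj('wrist',[[.526,-.175,.1]],s).astype(int)[0];print(u,v)
u0,v0=u-70,max(0,v-60);a=im[v0:v0+120,u0:u0+140,::-1];print(u0,v0)
cv2.imwrite('pics/w3b.png',cv2.resize(a,(700,600),interpolation=cv2.INTER_CUBIC))
E
```

```text
3.3 [ 0.56050703 -0.34580213  0.22931872] [ 1.35234004e-01 -3.13745832e+00 -2.19296824e-03] [ 0.255  0.499  0.337  1.497 -0.173  1.177  2.278]
419 159
349 99
```

View pics/w3b.png

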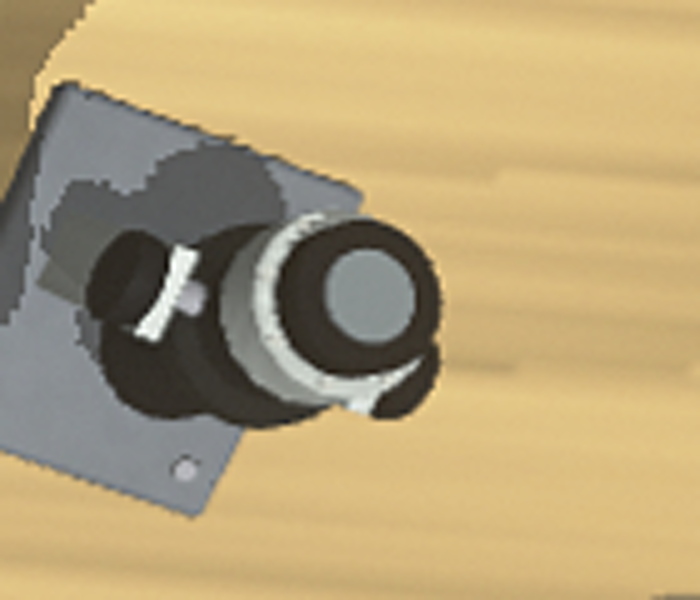

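Emit:
{"method": "drive_tool", "body": {"increments": [{"tx": 0.25,"ty": 0.2,"tz": 0,"turn": 0,"grip": 1},{"tx": 0.25,"ty": 0.39,"tz": -0.1,"turn": 0,"grip": 1},{"tx": 0.25,"ty": 0.39,"tz": -0.225,"turn": 0,"grip": 1},{"tx": 0.25,"ty": 0.39,"tz": -0.225,"turn": 0,"grip": 1},{"tx": 0.25,"ty": 0.39,"tz": -0.225,"turn": 0,"grip": 1},{"tx": 0.25,"ty": 0.39,"tz": -0.225,"turn": 0,"grip": 1},{"tx": 0.25,"ty": 0.39,"tz": -0.225,"turn": 0,"grip": 1}]}}

```text
clock: 4.05
position: [0.6609, -0.1893, 0.1407]
ee_rot: [0.139, -3.138, -0.001]
force: [0.3, -0.9, 0.0]
width: -0.0
```

```bash
python3 - <<'E'
from h import *
import pickle
s=observe(); im=snap('wrist','w4.png'); pickle.dump(s,open('s4.pkl','wb'))
print(s['clock'],s['position'],s['ee_rot'],s['joints'].round(3))
S2,S3=[pickle.load(open(f's{i}.pkl','rb')) for i in(2,3)]
G=tri([(lambda r:(r[0],r[1][0]))(ray('wrist',p,S)) for p,S in(((93.3,121.8),S2),((423,158.2),S3))]);print('G',G)
u,v=proj('wrist',[G],s).astype(int)[0];print(u,v)
u0,v0=u-70,max(0,v-60);a=im[v0:v0+120,u0:u0+140,::-1];print(u0,v0)
cv2.imwrite('pics/w4b.png',cv2.resize(a,(700,600),interpolation=cv2.INTER_CUBIC))
E
```

```text
4.05 [ 0.66090618 -0.18933718  0.1406753 ] [ 1.38740132e-01 -3.13841458e+00 -5.46308994e-04] [ 0.019  0.617  0.296  1.52  -0.198  1.034  2.023]
G [ 0.52422791 -0.17386613  0.10324885]
300 3
230 0
```

View pics/w4b.png

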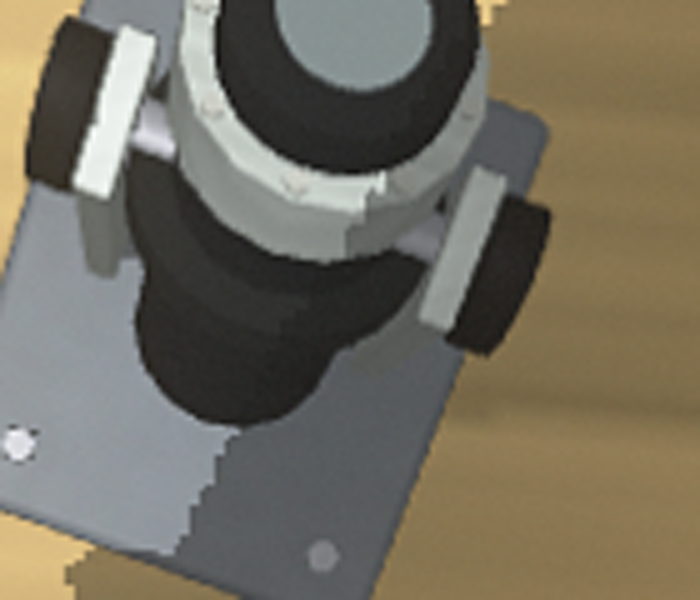

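```bash
cat > lens.py <<'E'
from h import *
import pickle
S={i:pickle.load(open(f's{i}.pkl','rb')) for i in(2,3,4)}
off={2:(43-80,62),3:(349,99),4:(230,0)}
def px(i,p): return [p[0]/5+off[i][0],p[1]/5+off[i][1]]
def rr(i,p):
    e,d=ray('wrist',px(i,p),S[i]); return e,d[0]
def T(*v):
    X=tri([rr(i,p) for i,p in v]); er=[np.linalg.norm(proj('wrist',X,S[i])[0]-px(i,p)).round(2) for i,p in v]; return X,er
E
python3 - <<'E'
from lens import *
G,e=T((2,(651,299)),(3,(371,296)),(4,(353,10)));print('G',G,e)
P1,e1=T((3,(180,293)),(4,(140,125)));P2,e2=T((2,(775,362)),(4,(435,245)))
print(P1,e1,P2,e2,np.linalg.norm(P2-P1))
M=(P1+P2)/2; n=G-M; print('M',M,'n',n,np.linalg.norm(n)); n/=np.linalg.norm(n)
print('tilt',np.arccos(n[2]),'azim of lean from -x', np.arctan2(n[1],-n[0]))
y=P2-P1;y/=np.linalg.norm(y);print('y',y,'ang',np.arctan2(y[0],y[1]), n@y)
# foot edges, view4 & view2
f=[onz('wrist',[px(4,p) for p in((0,512),(240,600))],.01,S[4]),onz('wrist',[px(4,p) for p in((370,600),(550,125))],.01,S[4])]
for a in f:
    d=a[1]-a[0]; print(a.round(4), np.arctan2(d[1],d[0]))
f3=onz('wrist',[px(3,p) for p in((0,448),(200,516),(240,430),(65,85),(360,195))],.01,S[3]);print(f3.round(4))
# timer in view2 (left half)
L=lambda p:[p[0]/5+300,p[1]/5+106]
print('dial',onz('wrist',[L((259,309))],.127,S[2]))
c=onz('wrist',[L(p) for p in((323,250),(318,373),(186,370),(197,242))],.122,S[2]);print('box',c.round(4))
s=onz('wrist',[L(p) for p in((120,135),(258,140))],.05,S[2]);print('sock',s)
E
```

```text
G [ 0.52400969 -0.17386736  0.10377606] [np.float64(0.4), np.float64(0.2), np.float64(0.67)]
[ 0.53079055 -0.19926121  0.07436545] [np.float64(0.23), np.float64(0.37)] [ 0.54280869 -0.15473965  0.07569682] [np.float64(0.27), np.float64(0.54)] 0.04613434992793929
M [ 0.53679962 -0.17700043  0.07503113] n [-0.01278994  0.00313307  0.02874492] 0.03161754572169138
tilt 0.4295705975697473 azim of lean from -x 0.2402332932522074
y [0.26050308 0.96504163 0.02885834] ang 0.2636556650944511 0.016486404843510667
[[ 0.5859 -0.2222  0.01  ]
 [ 0.5988 -0.1721  0.01  ]] 1.3197487284864662
[[ 0.5964 -0.1456  0.01  ]
 [ 0.5082 -0.1242  0.01  ]] 2.9035184294393237
[[ 0.5881 -0.2091  0.01  ]
 [ 0.6035 -0.1477  0.01  ]
 [ 0.5769 -0.1421  0.01  ]
 [ 0.487  -0.2101  0.01  ]
 [ 0.5089 -0.1251  0.01  ]]
dial [[0.55382187 0.17975983 0.127     ]]
box [[0.5374 0.1957 0.122 ]
 [0.5712 0.201  0.122 ]
 [0.5734 0.1648 0.122 ]
 [0.538  0.1618 0.122 ]]
sock [[0.51665548 0.15502984 0.05      ]
 [0.5146572  0.19836572 0.05      ]]
```

```bash
python3 - <<'E'
from lens import *
G,_=T((2,(651,299)),(3,(371,296)),(4,(353,10)))
for a,b in(((170,350),(235,350)),((165,345),(235,355)),((172,352),(235,340))):
    Q,e=T((3,a),(4,b)); n=G-Q; print(Q,e,np.linalg.norm(n),np.arctan2(np.hypot(n[0],n[1]),n[2]),np.arctan2(n[1],-n[0]))
# silhouettes predicted for tilt hypotheses: project rear circle (r=18,75 back)
for t in(.33,.38,.43,.48,.53):
    n=np.array([-np.sin(t)*np.cos(.245),np.sin(t)*np.sin(.245),np.cos(t)]); y=np.array([np.sin(.245),np.cos(.245),0]); x=np.cross(y,n)
    th=np.linspace(0,6.28,60); C=(G-.075*n)+.018*(np.cos(th)[:,None]*x+np.sin(th)[:,None]*y)
    o=[]
    for i in(3,4):
        q=(proj('wrist',C,S[i])-off[i])*5; o+= [q.min(0).round(),q.max(0).round()]
    print(t,*o)
E
```

```text
[ 0.55305193 -0.17872135  0.03185661] [np.float64(1.4), np.float64(2.06)] 0.07771370921481892 0.3885985588333121 0.1656050330388254
[ 0.55298999 -0.17813283  0.02692752] [np.float64(1.66), np.float64(2.43)] 0.08224202428803551 0.364170880374228 0.14613594078141776
[ 0.55238786 -0.17947571  0.03546976] [np.float64(0.91), np.float64(1.34)] 0.07417900353584314 0.4005912339559302 0.19511476502098404
0.33 [101. 267.] [232. 403.] [139. 207.] [338. 408.]
0.38 [ 98. 281.] [227. 417.] [133. 229.] [332. 425.]
0.43 [ 95. 295.] [224. 430.] [127. 250.] [325. 442.]
0.48 [ 92. 308.] [220. 443.] [121. 271.] [319. 458.]
0.53 [ 90. 322.] [218. 456.] [115. 292.] [314. 474.]
```

Emit:
{"method": "drive_tool", "body": {"increments": [{"tx": 0,"ty": 0,"tz": 0.2,"turn": -0.008,"grip": 1},{"tx": 0,"ty": 0.1,"tz": 0.2,"turn": -0.008,"grip": 1},{"tx": -0.26,"ty": 0.923,"tz": 0.2,"turn": -0.008,"grip": 1},{"tx": -0.26,"ty": 0.923,"tz": 0.2,"turn": -0.008,"grip": 1},{"tx": -0.26,"ty": 0.923,"tz": 0.2,"turn": -0.008,"grip": 1},{"tx": -0.26,"ty": 0.923,"tz": 0.2,"turn": -0.008,"grip": 1},{"tx": -0.26,"ty": 0.923,"tz": 0.2,"turn": -0.008,"grip": 1},{"tx": -0.26,"ty": 0.923,"tz": 0.2,"turn": -0.008,"grip": 1},{"tx": -0.26,"ty": 0.923,"tz": 0.2,"turn": -0.008,"grip": 1},{"tx": -0.26,"ty": 0.923,"tz": 0.2,"turn": -0.008,"grip": 1},{"tx": -0.26,"ty": 0.923,"tz": 0.2,"turn": -0.008,"grip": 1},{"tx": -0.26,"ty": 0.923,"tz": 0.2,"turn": -0.008,"grip": 1},{"tx": -0.26,"ty": 0.923,"tz": 0.1,"turn": -0.008,"grip": 1},{"tx": -0.26,"ty": 0.923,"tz": 0.03,"turn": -0.008,"grip": 1},{"tx": -0.26,"ty": 0.923,"tz": -0.018,"turn": -0.008,"grip": 1},{"tx": -0.26,"ty": 0.923,"tz": -0.018,"turn": -0.008,"grip": 1},{"tx": -0.26,"ty": 0.923,"tz": -0.018,"turn": -0.008,"grip": 1}]}}

```text
clock: 5.8
position: [0.5577, 0.1765, 0.1349]
ee_rot: [-0.118, 3.138, -0.002]
force: [0.6, -0.4, 0.4]
width: 0.008
```

Emit:
{"method": "drive_tool", "body": {"increments": [{"tx": -0.03,"ty": 0,"tz": -0.005,"turn": 0,"grip": 1},{"tx": -0.06,"ty": -0.003,"tz": -0.005,"turn": 0,"grip": 1},{"tx": -0.09,"ty": -0.006,"tz": -0.005,"turn": 0,"grip": 1},{"tx": -0.112,"ty": -0.009,"tz": -0.005,"turn": 0,"grip": 1},{"tx": -0.112,"ty": -0.009,"tz": -0.005,"turn": 0,"grip": 1},{"tx": -0.112,"ty": -0.009,"tz": -0.005,"turn": 0,"grip": 1},{"tx": -0.09,"ty": -0.006,"tz": -0.005,"turn": 0,"grip": 1},{"tx": -0.08,"ty": 0,"tz": 0.1,"turn": 0,"grip": 1},{"tx": 0,"ty": 0.01,"tz": 0.2,"turn": 0,"grip": -0.3},{"tx": 0,"ty": 0.01,"tz": 0.25,"turn": 0,"grip": -0.3},{"tx": 0.02,"ty": 0.01,"tz": 0.25,"turn": 0,"grip": -0.3},{"tx": 0.02,"ty": 0.01,"tz": 0.25,"turn": 0,"grip": -0.3},{"tx": 0.02,"ty": 0.01,"tz": 0.25,"turn": 0,"grip": -0.3}]}}

```text
clock: 7.1
position: [0.5653, 0.1802, 0.2334]
ee_rot: [0.118, -3.139, 0.003]
force: [-0.4, 0.2, -0.1]
width: 0.393
```

```bash
python3 - <<'E'
from h import *
import pickle
s=observe(); im=snap('wrist','w5.png'); pickle.dump(s,open('s5.pkl','wb'))
print(s['clock'],s['position'],s['ee_rot'],s['joints'].round(3),s['width'])
u,v=proj('wrist',[[.554,.18,.122]],s).astype(int)[0];print(u,v)
u0,v0=u-80,max(0,v-75);a=im[v0:v0+120,u0:u0+160,::-1];print(u0,v0)
cv2.imwrite('pics/w5b.png',cv2.resize(a,(800,600),interpolation=cv2.INTER_CUBIC))
E
```

```text
7.1 [0.56528541 0.18023635 0.2334318 ] [ 1.17585428e-01 -3.13871846e+00  2.95914046e-03] [-0.585  0.38   0.257  1.659 -0.103  1.118  1.346] 0.39336489430594085
256 171
176 96
```

View pics/w5b.png

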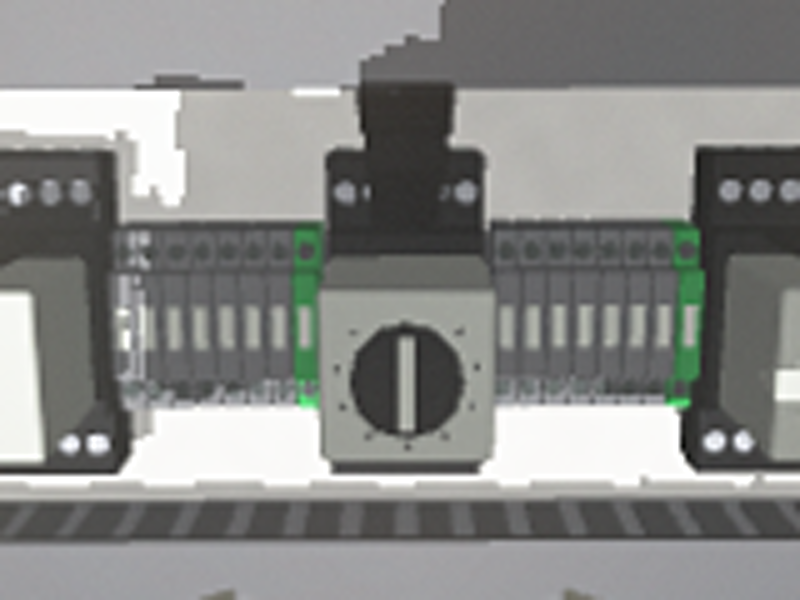

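```bash
python3 - <<'E'
from h import *
import pickle
s=pickle.load(open('s5.pkl','rb'))
L=lambda p:[p[0]/5+176,p[1]/5+96]
print('dial',onz('wrist',[L((407,379))],.127,s))
c=onz('wrist',[L(p) for p in((319,290),(495,290),(495,462),(321,462))],.122,s);print(c.round(4),c.mean(0))
print('rail line',onz('wrist',[L((0,487)),L((800,487))],.05,s))
print('tab',onz('wrist',[L((407,85))],.135,s))
E
```

```text
dial [[0.55356599 0.18063797 0.127     ]]
[[0.538  0.162  0.122 ]
 [0.5354 0.1967 0.122 ]
 [0.5708 0.2001 0.122 ]
 [0.5735 0.1645 0.122 ]] [0.55442015 0.18081826 0.122     ]
rail line [[0.60844353 0.07839835 0.05      ]
 [0.59250066 0.28670313 0.05      ]]
tab [[0.49734014 0.17626021 0.135     ]]
```

Emit:
{"method": "drive_tool", "body": {"increments": [{"tx": -0.028,"ty": 0,"tz": 0,"turn": 0,"grip": -0.35},{"tx": -0.028,"ty": 0.001,"tz": 0,"turn": 0,"grip": -0.35},{"tx": -0.028,"ty": 0.001,"tz": -0.1,"turn": 0,"grip": -0.35},{"tx": -0.028,"ty": 0.001,"tz": -0.2,"turn": 0,"grip": -0.35},{"tx": -0.028,"ty": 0.001,"tz": -0.28,"turn": 0,"grip": -0.35},{"tx": -0.028,"ty": 0.001,"tz": -0.34,"turn": 0,"grip": -0.35},{"tx": -0.028,"ty": 0.001,"tz": -0.371,"turn": 0,"grip": -0.35},{"tx": -0.028,"ty": 0.001,"tz": -0.371,"turn": 0,"grip": -0.35},{"tx": -0.028,"ty": 0.001,"tz": -0.371,"turn": 0,"grip": -0.35}], "newtons": 30}}

```text
clock: 8.05
position: [0.5543, 0.1809, 0.0859]
ee_rot: [0.118, -3.139, 0.003]
force: [1.0, -0.0, -0.1]
width: 0.671
```

Close and lift.

Emit:
{"method": "drive_tool", "body": {"increments": [{"tx": 0,"ty": 0,"tz": 0,"turn": 0,"grip": 1},{"tx": 0,"ty": 0,"tz": 0,"turn": 0,"grip": 1},{"tx": 0,"ty": 0,"tz": 0,"turn": 0,"grip": 1},{"tx": 0,"ty": 0,"tz": 0,"turn": 0,"grip": 1},{"tx": 0,"ty": 0,"tz": 0,"turn": 0,"grip": 1},{"tx": 0,"ty": 0,"tz": 0,"turn": 0,"grip": 1},{"tx": 0,"ty": 0,"tz": 0,"turn": 0,"grip": 1},{"tx": 0,"ty": 0,"tz": 0,"turn": 0,"grip": 1}], "newtons": 30}}

```text
clock: 8.85
position: [0.5545, 0.181, 0.0864]
ee_rot: [-0.118, 3.139, -0.002]
force: [-1.7, -0.1, 5.9]
width: 0.392
```

Emit:
{"method": "drive_tool", "body": {"increments": [{"tx": 0,"ty": 0,"tz": 0.02,"turn": 0,"grip": 1},{"tx": 0,"ty": 0,"tz": 0.05,"turn": 0,"grip": 1},{"tx": 0,"ty": 0,"tz": 0.1,"turn": 0,"grip": 1},{"tx": 0,"ty": 0,"tz": 0.2,"turn": 0,"grip": 1},{"tx": 0,"ty": 0,"tz": 0.3,"turn": 0,"grip": 1},{"tx": 0,"ty": 0,"tz": 0.4,"turn": 0,"grip": 1},{"tx": 0,"ty": 0,"tz": 0.45,"turn": 0,"grip": 1},{"tx": 0,"ty": 0,"tz": 0.45,"turn": 0,"grip": 1}]}}

```text
clock: 9.65
position: [0.5562, 0.1813, 0.2707]
ee_rot: [-0.117, 3.133, 0.002]
force: [0.1, 0.6, -2.1]
width: 0.393
```

Emit:
{"method": "drive_tool", "body": {"increments": [{"tx": 0.11,"ty": -0.2,"tz": 0.075,"turn": -0.307,"grip": 1},{"tx": 0.11,"ty": -0.4,"tz": 0.075,"turn": -0.307,"grip": 1},{"tx": 0.11,"ty": -0.6,"tz": 0.075,"turn": -0.307,"grip": 1},{"tx": 0.11,"ty": -0.75,"tz": 0.075,"turn": -0.307,"grip": 1},{"tx": 0.11,"ty": -0.82,"tz": 0.075,"turn": -0.307,"grip": 1},{"tx": 0.11,"ty": -0.82,"tz": 0.075,"turn": -0.307,"grip": 1},{"tx": 0.11,"ty": -0.82,"tz": 0.075,"turn": -0.307,"grip": 1},{"tx": 0.11,"ty": -0.82,"tz": 0.075,"turn": -0.307,"grip": 1},{"tx": 0.11,"ty": -0.82,"tz": 0.075,"turn": -0.307,"grip": 1},{"tx": 0.11,"ty": -0.82,"tz": 0.075,"turn": -0.307,"grip": 1}]}}

```text
clock: 10.65
position: [0.6, -0.145, 0.3]
ee_rot: [0.383, 3.113, 0.002]
force: [0.3, 1.0, -2.2]
width: 0.391
```

Emit:
{"method": "drive_tool", "body": {"increments": [{"tx": 0.97,"ty": -0.243,"tz": 0.2,"turn": 0,"grip": 1},{"tx": 0.97,"ty": -0.243,"tz": 0.2,"turn": 0,"grip": 1},{"tx": 0.97,"ty": -0.243,"tz": 0.2,"turn": 0,"grip": 1},{"tx": 0.97,"ty": -0.243,"tz": 0.2,"turn": 0,"grip": 1},{"tx": 0.97,"ty": -0.243,"tz": 0.2,"turn": 0,"grip": 1},{"tx": 0.97,"ty": -0.243,"tz": 0.2,"turn": 0,"grip": 1},{"tx": 0.97,"ty": -0.243,"tz": 0.2,"turn": 0,"grip": 1},{"tx": 0.97,"ty": -0.243,"tz": 0.2,"turn": 0,"grip": 1},{"tx": 0.97,"ty": -0.243,"tz": 0.2,"turn": 0,"grip": 1},{"tx": 0.97,"ty": -0.243,"tz": 0.2,"turn": 0,"grip": 1},{"tx": 0.97,"ty": -0.243,"tz": 0.2,"turn": 0,"grip": 1}]}}

```text
clock: 11.75
position: [0.8563, -0.2168, 0.3518]
ee_rot: [0.384, 3.098, 0.054]
force: [0.6, -0.1, -1.5]
width: 0.39
```

```bash
cat > st.py <<'E'
from h import *
s=observe(); M=R.from_rotvec(s['ee_rot']).as_matrix()
print(s['clock'],s['position'].round(4),'q',s['joints'].round(3),'w',s['width'])
z=M[:,2]; y=M[:,1]; y=y*np.sign(y[1])
print('toolz',z.round(3),'tilt',np.arccos(-z[2]).round(3),'azim',np.arctan2(z[1],z[0]).round(3),'jaw',y.round(3),'yaw',np.arctan2(-y[0],y[1]).round(3))
E
python3 st.py
```

```text
11.75 [ 0.8563 -0.2168  0.3518] q [ 0.176  1.103  1.315  0.086 -1.315  2.001  1.575] w 0.3896994076594957
toolz [ 0.023  0.032 -0.999] tilt 0.039 azim 0.947 jaw [0.244 0.969 0.037] yaw -0.247
```

Emit:
{"method": "drive_tool", "body": {"increments": [{"tx": 0.5,"ty": -0.12,"tz": 1,"turn": 0,"grip": 1},{"tx": 0.5,"ty": -0.12,"tz": 1,"turn": 0,"grip": 1},{"tx": 0.5,"ty": -0.12,"tz": 1,"turn": 0,"grip": 1},{"tx": 0.5,"ty": -0.12,"tz": 1,"turn": 0,"grip": 1},{"tx": 0.5,"ty": -0.12,"tz": 1,"turn": 0,"grip": 1},{"tx": 0.5,"ty": -0.12,"tz": 1,"turn": 0,"grip": 1},{"tx": 0.5,"ty": -0.12,"tz": 1,"turn": 0,"grip": 1},{"tx": 0.5,"ty": -0.12,"tz": 1,"turn": 0,"grip": 1}]}}

```text
clock: 12.55
position: [0.8484, -0.2075, 0.4259]
ee_rot: [0.377, 3.015, 0.047]
force: [0.1, 0.2, -1.4]
width: 0.388
```

```bash
python3 st.py
```

```text
12.55 [ 0.8484 -0.2075  0.4259] q [ 0.168  1.019  1.317  0.084 -1.318  2.002  1.562] w 0.387627094779504
toolz [ 0.105  0.018 -0.994] tilt 0.107 azim 0.167 jaw [0.244 0.969 0.043] yaw -0.246
```

Emit:
{"method": "drive_tool", "body": {"increments": [{"tx": 0.5,"ty": -0.3,"tz": 1,"turn": 0,"grip": 1},{"tx": 0.5,"ty": -0.3,"tz": 1,"turn": 0,"grip": 1},{"tx": 0.5,"ty": -0.3,"tz": 1,"turn": 0,"grip": 1},{"tx": 0.5,"ty": -0.3,"tz": 1,"turn": 0,"grip": 1},{"tx": 0.5,"ty": -0.3,"tz": 1,"turn": 0,"grip": 1},{"tx": 0.5,"ty": -0.3,"tz": 1,"turn": 0,"grip": 1}]}}

```text
clock: 13.15
position: [0.8283, -0.232, 0.488]
ee_rot: [0.371, 2.943, 0.033]
force: [0.6, 0.4, -2.0]
width: 0.39
```

```bash
python3 st.py
```

```text
13.15 [ 0.8283 -0.232   0.488 ] q [ 0.2    0.947  1.317  0.084 -1.317  2.002  1.591] w 0.38994739280605084
toolz [ 0.176  0.    -0.984] tilt 0.177 azim 0.002 jaw [0.244 0.969 0.044] yaw -0.247
```

Emit:
{"method": "drive_tool", "body": {"increments": [{"tx": 0.5,"ty": -0.5,"tz": 1,"turn": 0,"grip": 1},{"tx": 0.5,"ty": -0.5,"tz": 1,"turn": 0,"grip": 1},{"tx": 0.5,"ty": -0.5,"tz": 1,"turn": 0,"grip": 1},{"tx": 0.5,"ty": -0.5,"tz": 1,"turn": 0,"grip": 1},{"tx": 0.5,"ty": -0.5,"tz": 1,"turn": 0,"grip": 1},{"tx": 0.5,"ty": -0.5,"tz": 1,"turn": 0,"grip": 1}]}}

```text
clock: 13.75
position: [0.7968, -0.2828, 0.5394]
ee_rot: [0.366, 2.881, 0.016]
force: [0.2, 0.3, -0.9]
width: 0.388
```

Emit:
{"method": "drive_tool", "body": {"increments": [{"tx": 0.5,"ty": -0.5,"tz": 1,"turn": 0,"grip": 1},{"tx": 0.5,"ty": -0.5,"tz": 1,"turn": 0,"grip": 1},{"tx": 0.5,"ty": -0.5,"tz": 1,"turn": 0,"grip": 1},{"tx": 0.5,"ty": -0.5,"tz": 1,"turn": 0,"grip": 1},{"tx": 0.5,"ty": -0.5,"tz": 1,"turn": 0,"grip": 1},{"tx": 0.5,"ty": -0.5,"tz": 1,"turn": 0,"grip": 1}]}}

```text
clock: 14.35
position: [0.7644, -0.3221, 0.5852]
ee_rot: [0.362, 2.825, -0.004]
force: [0.4, 0.2, -1.0]
width: 0.393
```

```bash
python3 st.py
```

```text
14.35 [ 0.7644 -0.3221  0.5852] q [ 0.333  0.831  1.293  0.084 -1.318  2.002  1.704] w 0.392569094499016
toolz [ 0.287 -0.039 -0.957] tilt 0.294 azim -0.136 jaw [0.247 0.968 0.034] yaw -0.25
```

Emit:
{"method": "drive_tool", "body": {"increments": [{"tx": 0.5,"ty": -0.9,"tz": 1,"turn": 0,"grip": 1},{"tx": 0.5,"ty": -0.9,"tz": 1,"turn": 0,"grip": 1},{"tx": 0.5,"ty": -0.9,"tz": 1,"turn": 0,"grip": 1},{"tx": 0.5,"ty": -0.9,"tz": 1,"turn": 0,"grip": 1},{"tx": 0.5,"ty": -0.9,"tz": 1,"turn": 0,"grip": 1},{"tx": 0.5,"ty": -0.9,"tz": 1,"turn": 0,"grip": 1}]}}

```text
clock: 14.95
position: [0.7124, -0.4004, 0.6144]
ee_rot: [0.36, 2.784, -0.025]
force: [0.1, 0.7, -1.6]
width: 0.391
```

```bash
python3 st.py
```

```text
14.95 [ 0.7124 -0.4004  0.6144] q [ 0.46   0.795  1.256  0.084 -1.317  2.002  1.805] w 0.39102960112529844
toolz [ 0.323 -0.059 -0.944] tilt 0.335 azim -0.182 jaw [0.25  0.968 0.025] yaw -0.253
```

Emit:
{"method": "drive_tool", "body": {"increments": [{"tx": 0.5,"ty": -0.9,"tz": 1,"turn": 0,"grip": 1},{"tx": 0.5,"ty": -0.9,"tz": 1,"turn": 0,"grip": 1},{"tx": 0.5,"ty": -0.9,"tz": 1,"turn": 0,"grip": 1},{"tx": 0.5,"ty": -0.9,"tz": 1,"turn": 0,"grip": 1},{"tx": 0.5,"ty": -0.9,"tz": 1,"turn": 0,"grip": 1},{"tx": 0.5,"ty": -0.9,"tz": 1,"turn": 0,"grip": 1},{"tx": 0.5,"ty": -0.9,"tz": 1,"turn": 0,"grip": 1}]}}

```text
clock: 15.65
position: [0.6594, -0.4636, 0.6387]
ee_rot: [0.359, 2.747, -0.049]
force: [0.1, 0.7, -0.6]
width: 0.39
```

```bash
python3 st.py
```

```text
15.65 [ 0.6594 -0.4636  0.6387] q [ 0.576  0.765  1.216  0.084 -1.318  2.002  1.894] w 0.38966434423964214
toolz [ 0.355 -0.081 -0.932] tilt 0.372 azim -0.223 jaw [0.255 0.967 0.013] yaw -0.257
```

Emit:
{"method": "drive_tool", "body": {"increments": [{"tx": 0.5,"ty": -0.9,"tz": 1,"turn": 0,"grip": 1},{"tx": 0.5,"ty": -0.9,"tz": 1,"turn": 0,"grip": 1},{"tx": 0.5,"ty": -0.9,"tz": 1,"turn": 0,"grip": 1},{"tx": 0.5,"ty": -0.9,"tz": 1,"turn": 0,"grip": 1},{"tx": 0.5,"ty": -0.9,"tz": 1,"turn": 0,"grip": 1}]}}

```text
clock: 16.15
position: [0.6192, -0.4994, 0.6602]
ee_rot: [0.359, 2.717, -0.072]
force: [0.2, -0.0, -0.8]
width: 0.396
```

```bash
python3 st.py
```

```text
16.15 [ 0.6192 -0.4994  0.6602] q [ 0.653  0.739  1.188  0.084 -1.318  2.002  1.949] w 0.3959540354024075
toolz [ 0.38  -0.101 -0.92 ] tilt 0.404 azim -0.26 jaw [0.26  0.966 0.001] yaw -0.263
```

Emit:
{"method": "drive_tool", "body": {"increments": [{"tx": -0.2,"ty": 0.2,"tz": -0.2,"turn": 0.014,"grip": 1},{"tx": -0.3,"ty": 0.35,"tz": -0.3,"turn": 0.014,"grip": 1},{"tx": -0.35,"ty": 0.45,"tz": -0.4,"turn": 0.014,"grip": 1},{"tx": -0.4,"ty": 0.55,"tz": -0.5,"turn": 0.014,"grip": 1},{"tx": -0.448,"ty": 0.65,"tz": -0.6,"turn": 0.014,"grip": 1},{"tx": -0.448,"ty": 0.75,"tz": -0.7,"turn": 0.014,"grip": 1},{"tx": -0.448,"ty": 0.866,"tz": -0.78,"turn": 0.014,"grip": 1},{"tx": -0.448,"ty": 0.866,"tz": -0.8,"turn": 0.014,"grip": 1},{"tx": -0.448,"ty": 0.866,"tz": -0.8,"turn": 0.014,"grip": 1},{"tx": -0.448,"ty": 0.866,"tz": -0.8,"turn": 0.014,"grip": 1},{"tx": -0.448,"ty": 0.866,"tz": -0.8,"turn": 0.014,"grip": 1},{"tx": -0.448,"ty": 0.866,"tz": -0.8,"turn": 0.014,"grip": 1},{"tx": -0.448,"ty": 0.866,"tz": -0.8,"turn": 0.014,"grip": 1},{"tx": -0.448,"ty": 0.866,"tz": -0.8,"turn": 0.014,"grip": 1}]}}

```text
clock: 17.55
position: [0.438, -0.1509, 0.338]
ee_rot: [0.337, 2.72, -0.066]
force: [1.1, 0.4, -1.0]
width: 0.39
```

```bash
python3 st.py; python3 - <<'E'
from h import *
im=snap('wrist','w6.png');cv2.imwrite('pics/w6b.png',cv2.resize(im[:,:,::-1],(800,600),interpolation=cv2.INTER_CUBIC))
E
```

```text
17.55 [ 0.438  -0.1509  0.338 ] q [-0.606 -0.293  0.625  2.11   0.324  0.894  1.2  ] w 0.39011590160863224
toolz [ 0.381 -0.094 -0.92 ] tilt 0.403 azim -0.241 jaw [0.244 0.97  0.002] yaw -0.246
```

View pics/w6b.png

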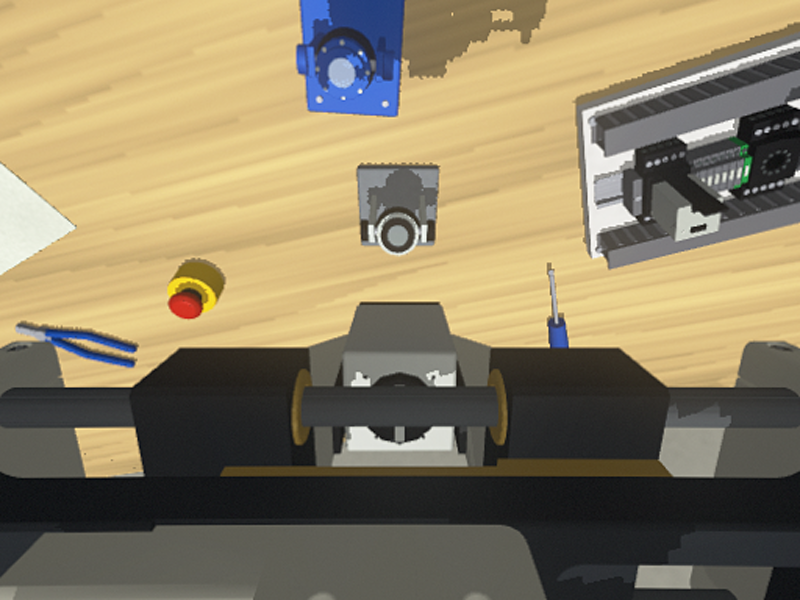

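```bash
python3 - <<'E'
from lens import *
s=observe();M=R.from_rotvec(s['ee_rot']).as_matrix();p=s['position']
im=cv2.imread('pics/w6.png')
G,_=T((2,(651,299)),(3,(371,296)),(4,(353,10)))
print('G proj',proj('wrist',G,s)[0]/.64,'seen 398,236')
sx=np.sign(-M[0,0])  # tool +x dir = world -x side?
C=[p+M@np.array([sx*.018,yy,zz]) for yy,zz in((-.018,.0194),(.018,.0194),(.018,-.0356),(-.018,-.0356))]
print('timer corners',(proj('wrist',C,s)/.64).round(1), 'sx',sx)
a=im[130:172,225:285];cv2.imwrite('pics/w6c.png',cv2.resize(a,(600,420),interpolation=cv2.INTER_CUBIC))
for t in(.33,.39,.45):
    n=np.array([-np.sin(t)*np.cos(.245),np.sin(t)*np.sin(.245),np.cos(t)]);
    print(t,'pivot proj',proj('wrist',G-.0316*n,s)[0]/.64)
E
```

```text
G proj [395.25408413 244.22998142] seen 398,236
timer corners [[357.5 299.5]
 [440.5 299.6]
 [456.8 352.5]
 [340.8 352.4]] sx 1.0
0.33 pivot proj [395.5066418  236.88316513]
0.39 pivot proj [395.5074735 238.7105978]
0.45 pivot proj [395.50745327 240.55199348]
```

View pics/w6c.png

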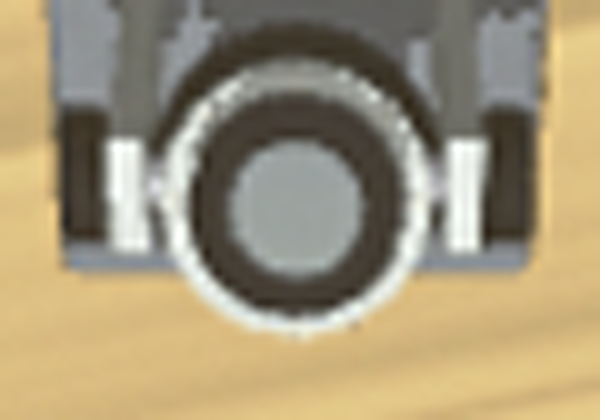

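```bash
cat > gl.py <<'E'
from lens import *
def glass(im,c,r=25):
    c=np.array(c,int); x0,y0=max(0,c[0]-r),max(0,c[1]-r); a=im[y0:c[1]+r,x0:c[0]+r].astype(int)
    g=a.mean(2); m=((g>110)&(g<200)&(np.ptp(a,axis=2)<25)).astype(np.uint8)
    n,l,st,ce=cv2.connectedComponentsWithStats(m,connectivity=4)
    out=[(st[i,4],st[i,2],st[i,3],ce[i][0]+x0,ce[i][1]+y0) for i in range(1,n) if st[i,4]>60]
    return out
E
python3 - <<'E'
from gl import *
for i,c in((2,(93,122)),(3,(423,158)),(4,(300,5)),(6,(255,151))):
    print(i,[tuple(np.round(o,1)) for o in glass(cv2.imread(f'pics/w{i}.png'),c)])
s=observe();print(s['clock'],s['position'],s['ee_rot'],s['dq'].round(3))
im=snap('wrist','w7.png');print([tuple(np.round(o,1)) for o in glass(im,(255,151))])
s=observe();print(s['clock'],s['position'],s['ee_rot'])
E
```

```text
2 [(np.float64(284.0), np.float64(20.0), np.float64(28.0), np.float64(107.6), np.float64(105.6)), (np.float64(169.0), np.float64(15.0), np.float64(14.0), np.float64(92.9), np.float64(121.3))]
3 [(np.float64(152.0), np.float64(20.0), np.float64(14.0), np.float64(411.5), np.float64(138.8)), (np.float64(261.0), np.float64(18.0), np.float64(18.0), np.float64(422.5), np.float64(157.6)), (np.float64(173.0), np.float64(22.0), np.float64(29.0), np.float64(404.5), np.float64(170.5))]
4 [(np.float64(447.0), np.float64(31.0), np.float64(18.0), np.float64(300.7), np.float64(7.2)), (np.float64(66.0), np.float64(9.0), np.float64(15.0), np.float64(321.5), np.float64(24.3))]
6 [(np.float64(95.0), np.float64(8.0), np.float64(16.0), np.float64(232.9), np.float64(133.1)), (np.float64(62.0), np.float64(8.0), np.float64(10.0), np.float64(275.0), np.float64(135.7)), (np.float64(75.0), np.float64(22.0), np.float64(18.0), np.float64(257.1), np.float64(140.4)), (np.float64(142.0), np.float64(13.0), np.float64(14.0), np.float64(254.2), np.float64(150.4))]
17.6 [ 0.43443922 -0.14727112  0.33287759] [ 0.33384258  2.72867048 -0.0657729 ] [-0.014  0.028  0.103 -0.102 -0.047  0.102  0.164]
[(np.float64(109.0), np.float64(8.0), np.float64(22.0), np.float64(232.4), np.float64(136.8)), (np.float64(79.0), np.float64(9.0), np.float64(12.0), np.float64(273.3), np.float64(141.1)), (np.float64(70.0), np.float64(21.0), np.float64(13.0), np.float64(255.3), np.float64(145.2)), (np.float64(143.0), np.float64(14.0), np.float64(13.0), np.float64(252.3), np.float64(156.1))]
17.65 [ 0.43599879 -0.14970667  0.33543915] [ 0.33376701  2.72702594 -0.06703544]
```

```bash
python3 - <<'E'
import cv2
im=cv2.imread('pics/w7.png').mean(2).round().astype(int)
for c in(240,255,270): print(c,[(r,im[r,c]) for r in range(186,246,1)][::1] if c==255 else [im[r,c] for r in range(186,246)])
for r in(198,205,215,225,232): print(r,im[r,205:305].tolist())
E
```

```text
240 [np.int64(182), np.int64(187), np.int64(191), np.int64(194), np.int64(197), np.int64(198), np.int64(207), np.int64(99), np.int64(41), np.int64(91), np.int64(96), np.int64(97), np.int64(93), np.int64(95), np.int64(95), np.int64(96), np.int64(95), np.int64(94), np.int64(95), np.int64(94), np.int64(93), np.int64(93), np.int64(93), np.int64(93), np.int64(93), np.int64(92), np.int64(94), np.int64(93), np.int64(92), np.int64(93), np.int64(93), np.int64(94), np.int64(92), np.int64(92), np.int64(92), np.int64(92), np.int64(92), np.int64(91), np.int64(95), np.int64(108), np.int64(121), np.int64(129), np.int64(132), np.int64(134), np.int64(132), np.int64(133), np.int64(133), np.int64(133), np.int64(134), np.int64(132), np.int64(132), np.int64(130), np.int64(133), np.int64(133), np.int64(132), np.int64(132), np.int64(134), np.int64(129), np.int64(84), np.int64(40)]
255 [(186, np.int64(193)), (187, np.int64(195)), (188, np.int64(198)), (189, np.int64(197)), (190, np.int64(195)), (191, np.int64(194)), (192, np.int64(197)), (193, np.int64(93)), (194, np.int64(42)), (195, np.int64(91)), (196, n
[... 3512 characters left out ...]
 106, 106, 106, 106, 106, 104, 107, 106, 106, 106, 105, 106, 104, 104, 104, 104, 103, 104, 104, 104, 104, 104, 104, 104, 102, 104, 103, 104, 104, 103, 103, 102, 104, 102, 94, 99, 98, 98, 98, 97, 98, 99, 99, 99, 99, 100, 99]
232 [96, 96, 96, 98, 96, 97, 97, 96, 96, 98, 96, 98, 90, 61, 91, 122, 129, 132, 131, 131, 132, 131, 132, 131, 132, 132, 131, 133, 132, 131, 131, 132, 131, 131, 132, 133, 133, 133, 133, 133, 133, 132, 133, 135, 133, 134, 134, 135, 134, 134, 135, 135, 135, 134, 134, 136, 135, 135, 135, 135, 136, 135, 136, 135, 136, 137, 135, 137, 135, 137, 137, 136, 137, 136, 136, 137, 135, 136, 137, 136, 137, 138, 137, 139, 138, 133, 118, 64, 68, 98, 97, 97, 97, 97, 98, 99, 97, 97, 99, 98]
```

Emit:
{"method": "drive_tool", "body": {"increments": [{"tx": 0,"ty": 0,"tz": 0,"turn": 0,"grip": 1},{"tx": 0.02,"ty": -0.006,"tz": -0.06,"turn": 0,"grip": 1},{"tx": 0.04,"ty": -0.013,"tz": -0.12,"turn": 0,"grip": 1},{"tx": 0.06,"ty": -0.02,"tz": -0.18,"turn": 0,"grip": 1},{"tx": 0.08,"ty": -0.025,"tz": -0.22,"turn": 0,"grip": 1},{"tx": 0.09,"ty": -0.027,"tz": -0.25,"turn": 0,"grip": 1},{"tx": 0.09,"ty": -0.027,"tz": -0.25,"turn": 0,"grip": 1},{"tx": 0.09,"ty": -0.027,"tz": -0.25,"turn": 0,"grip": 1},{"tx": 0.09,"ty": -0.027,"tz": -0.25,"turn": 0,"grip": 1},{"tx": 0.09,"ty": -0.027,"tz": -0.25,"turn": 0,"grip": 1},{"tx": 0.09,"ty": -0.027,"tz": -0.25,"turn": 0,"grip": 1},{"tx": 0.09,"ty": -0.027,"tz": -0.25,"turn": 0,"grip": 1}]}}

```text
clock: 18.85
position: [0.4721, -0.1605, 0.2357]
ee_rot: [0.334, 2.726, -0.066]
force: [0.6, 0.5, -1.3]
width: 0.39
```

```bash
cat > fin.py <<'E'
from gl import *
s=observe();M=R.from_rotvec(s['ee_rot']).as_matrix();z=M[:,2]
im=get_image('wrist')
G,_=T((2,(651,299)),(3,(371,296)),(4,(353,10)))
print('glass seen',[tuple(np.round(o,1)) for o in glass(im,proj('wrist',G,s)[0])],'pred',proj('wrist',G,s)[0])
print('dq',np.abs(s['dq']).max())
t=.39;n=np.array([-np.sin(t)*np.cos(.245),np.sin(t)*np.sin(.245),np.cos(t)])
tip=s['position']+.0314*z; d=tip-G
print('tip rel axis: along',d@n,'off',np.linalg.norm(d-(d@n)*n),'ang',np.arccos(-z@n))
print('move units',((G+.08*n-.0314*z-s['position'])/.4 ).round(4), 'retaining z')
E
python3 st.py; python3 fin.py
```

```text
18.85 [ 0.4721 -0.1605  0.2357] q [-0.714 -0.071  0.918  2.239  0.128  0.551  1.447] w 0.39011406025627027
toolz [ 0.375 -0.093 -0.922] tilt 0.397 azim -0.242 jaw [0.241 0.97  0.001] yaw -0.244
glass seen [(np.float64(116.0), np.float64(28.0), np.float64(18.0), np.float64(258.0), np.float64(157.9)), (np.float64(240.0), np.float64(17.0), np.float64(17.0), np.float64(254.9), np.float64(172.2))] pred [255.53481147 172.90749696]
dq 0.0043739862812759754
tip rel axis: along 0.11135712410120714 off 0.0008538062909112903 ang 0.0069775304278997695
move units [ 0.0272 -0.0063 -0.0733] retaining z
```

Emit:
{"method": "drive_tool", "body": {"increments": [{"tx": 0.01,"ty": -0.002,"tz": -0.03,"turn": 0,"grip": 1},{"tx": 0.02,"ty": -0.004,"tz": -0.055,"turn": 0,"grip": 1},{"tx": 0.027,"ty": -0.006,"tz": -0.073,"turn": 0,"grip": 1},{"tx": 0.027,"ty": -0.006,"tz": -0.073,"turn": 0,"grip": 1},{"tx": 0.027,"ty": -0.006,"tz": -0.073,"turn": 0,"grip": 1},{"tx": 0.027,"ty": -0.006,"tz": -0.073,"turn": 0,"grip": 1},{"tx": 0.027,"ty": -0.006,"tz": -0.073,"turn": 0,"grip": 1},{"tx": 0.027,"ty": -0.006,"tz": -0.073,"turn": 0,"grip": 1},{"tx": 0.027,"ty": -0.006,"tz": -0.073,"turn": 0,"grip": 1},{"tx": 0.027,"ty": -0.006,"tz": -0.073,"turn": 0,"grip": 1}]}}

```text
clock: 19.9
position: [0.4829, -0.1629, 0.2066]
ee_rot: [0.334, 2.726, -0.066]
force: [0.7, -2.2, -0.5]
width: 0.389
```

```bash
python3 st.py; python3 fin.py; python3 - <<'E'
from h import *
im=snap('wrist','w8.png');cv2.imwrite('pics/w8b.png',cv2.resize(im[100:280,150:390,::-1],(800,600),interpolation=cv2.INTER_CUBIC))
E
```

```text
19.9 [ 0.4829 -0.1629  0.2066] q [-0.716  0.046  1.004  2.265 -0.121  0.457  1.705] w 0.38943536758142594
toolz [ 0.375 -0.093 -0.922] tilt 0.397 azim -0.242 jaw [0.241 0.971 0.001] yaw -0.243
glass seen [(np.float64(139.0), np.float64(30.0), np.float64(23.0), np.float64(258.9), np.float64(164.5)), (np.float64(297.0), np.float64(20.0), np.float64(19.0), np.float64(254.5), np.float64(180.3))] pred [255.21027515 181.06888691]
dq 0.0034411372911135932
tip rel axis: along 0.08017246776744777 off 0.0001390526428265542 ang 0.007040395066642453
move units [ 0.0002 -0.0004 -0.0004] retaining z
```

View pics/w8b.png

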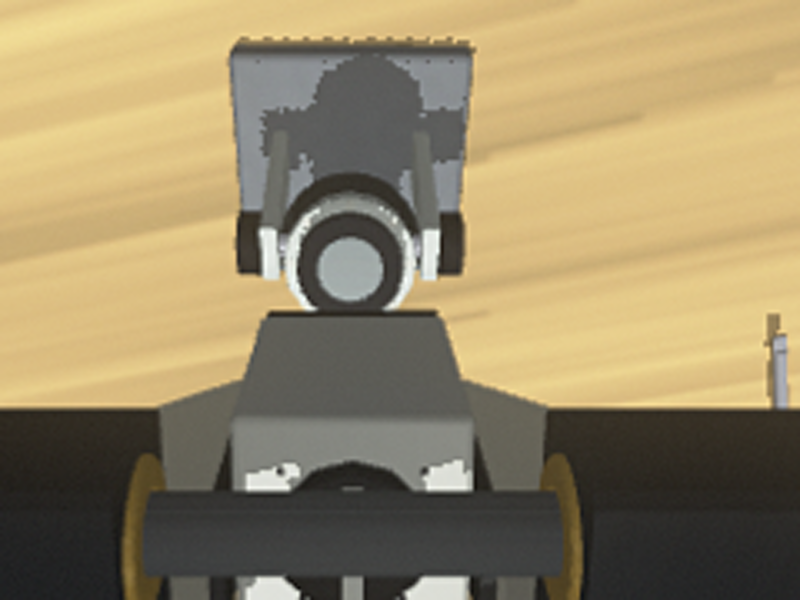

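```bash
python3 -c "
from cell import *
print(sign_off())"
```

```text
the job is handed in; nothing more can be done
None
```

The timer is out of its socket and held still over the grey inspection camera, pins facing the lens. The job is handed in at about 20 s of the 42 s.

- **Clip:** I pushed the timer's clip about 0.4 rad clear while the timer was still plugged in. A picture confirmed it before I gripped the +y and -y faces at 30 N and lifted straight out.
- **Tilt:** The moves cannot tilt the tool, so I drove the arm against its reach limits until it leaned. It now leans 0.397 rad and keeps that lean.
- **Last checks:**
  - By the measured tool pose, the pin tips are 80.2 mm from the glass. They are 0.1 mm off the estimated lens axis and 0.007 rad from square to it.
  - The arm is at rest, and the opening reads 36 mm, the width of the timer.
  - The held timer's edges matched their expected positions to about 1 to 2 px, so it had not slipped.
  - The glass appeared within 1 px of where it was predicted.
- **What disagreed or was not checked:**
  - **Lens lean:** the camera's pivot gave 0.43 rad and its rear end about 0.38. I aimed at 0.39, so squareness is good to roughly 2 degrees.
  - **Joint 6:** while tilting it read 2.002 against its 2.0 limit. That may be only reading noise.
  - **Neighbouring things:** I did not measure the plain relays' clips, screwdriver, e-stop or tape again at the end. The arm never touched them, and they looked undisturbed where later pictures showed them.

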